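# Put the boot spike plate away in the tilt-out bin

### The arm

A 6-joint arm with a two-finger parallel gripper is mounted at the origin on the work surface. World frame = base frame: x ahead of the robot, y to its left, z up, the work surface at z = 0. Lengths are in mm, angles in rad, forces in N, time in s.
With the tool pointing down it reaches from about 275 to 750 mm from the base axis. Payload 10.2 kg.
Tool frame: the origin (TCP) lies midway between the tips of the shut fingers; the grasp point (between the pads) lies 19 mm behind it; z points along the fingers, y is the line along which they close (so a half turn about z gives the same grasp; the last joint's range is limited). The gripper opens to 85 mm and grips with 20 to 120 N. Pads are 22 mm wide; open, the fingers measure 114 mm over their backs; the gripper's body (76 mm by 85 mm) begins 54 mm behind the grasp point. The pads swing forward as they close: fully open they stand 13 mm farther back than shut.
Start: joints at [-1.45, 0.313, 1.498, -0, 1.331, -0.223], TCP at [176.948, -494.288, 231.294] pointing down, gripper open.
Joint ranges: [-2.94, 2.94], [-0.97, 2.17], [0.19, 2.56], [-1.23, 4.37], [0.02, 3.11], [-2.88, 2.88]. Speed limits (rad/s): [2.39, 2.39, 3.01, 3.14, 3.14, 3.14].

### API

Orientations are given as a unit quaternion [w, x, y, z].
In Python, from rig import ctrl gives the robot as it stands.
- The arm moves only by the tool arm_command, never from a script. Its argument "increments" is a list of rows, each an object with "dr": the turn, a rotation vector about the tool's x, y, z in units of pi/4 rad (1.0 is pi/4 rad), a list of three; "offset": the shift along the tool's x, y, z in units of 120 mm (1.0 is 120 mm), a list of three; "hand": the opening, from -1 (shut) to 1 (fully open). A call has 1 to 8 rows; each row shifts and turns the commanded pose from where the row before left it, along the tool's axes as they then stand; what a row does not reach is not made up. A row lasts 1/10 s, in which the tool goes at most 50 mm and 8.59 degrees, less where a joint would pass 70% of its speed; a pose out of reach is approached as far as the arm can. A call with a number of a shift or a turn outside -1 to 1 is refused whole. A call with a gripper value outside its range is refused whole. The fingers move at their own pace and stop on an object; "grip_force" is the grip in N (left out, the last holds). Time passes only in rows, so rows that do not move let the fingers close. It gives the time, the measured TCP pose, the force, the opening and the grip force at its end, in the units of the state.
- ctrl.sense(): the state, without advancing time (a new reading comes with each control period).
- ctrl.capture(name): name is "side" or "top" or "wrist"; returns the picture (420x560x3 uint8, red, green, blue); there is no depth.
- ctrl.camera_info(name): a dict with "K" (3x3 intrinsics, pixels), "R" (3x3) and "t" (3): a world point X has camera coordinates R X + t. Camera axes: x right, y down, z forward; pixel columns grow to the right and rows downward; lengths in mm; the calibration is good to about 2 mm. A picture is of the moment at which its call begins: read the wrist's pose just before it. camera_info takes no time and is no camera call; for the wrist camera it gives the pose at the moment of the call.
- ctrl.finish_job(): hands the job in; it is judged then, once.
The state is a dict: "time_s": time; "joints": joint angles; "dq": joint speeds; "tau": joint torques, N m; "eef_pos": TCP position; "ee_rot": TCP orientation; "force": force on the tool from outside, world axes, zero at the start; "wrist_torque": the same for the moment, N m; "grip_width": opening from 0.0 (shut) to 1.0 (fully open); "grip_force": force on a finger pad.
Only numpy, scipy, OpenCV 4.12 (cv2) and the standard library are available. Lean on these libraries where they do the work, as an engineer would, in place of code of your own. Each camera call takes 0.05 s, during which the arm holds its last target. There are 200 camera calls.

### The job

Take the toothed boot spike plate out of the drip rack and slide it, teeth first, fully home into the slot of the grey divider in the tilted-out white bin; the divider may sit a little forward or back, so find the slot by sight or touch. Then push the bin fully shut with the plate still home in its slot. Leave the plain scraper and the other things on the bench where they are.

Things in the scene. Friction and masses are not known exactly. Their poses are not given: they have to be found in the camera images.
- spike_plate: Boot spike plate: flat stainless slab 90 mm wide, 120 tall, 8 thick, 0.3 to 0.5 kg, teeth along its lower edge, two dark strap slots near the top; taller and narrower than the scraper. Stands teeth down in one bay of the drip rack. Origin: centre of its lower edge (tooth tips); x thickness, y width, z up to its top edge (z = 120 mm). Same either way round.
- rack: Wooden drip rack, 180 x 120 mm: floor 12 mm above the bench, small posts up to 42 mm that hold two plates upright, face to face, 45 mm to either side of its middle along its x. Bays are 11 mm wide. Origin: centre of its underside. Fixed.
- bin (a joint): Tilt of the white bin, rad: 0 = fully shut, grows as its top tips out towards the robot (starts 0.45 to 0.58, stop at 0.75). A stiff hinge holds it where it is left.
- bin_hinge (a point): Middle of the bin's hinge line, which runs along this point's y. It turns with the bin: x = bin front to back (away from the robot), z = up out of the bin. From here the outer face of the front panel is at x = -45 mm, the bin floor's top at z = 5 mm.
- divider_mid (a point): Point of the tilting bin at the level of the grey divider's flat top, 20 mm back (x) and 90 mm up (z) from bin_hinge, same axes. The divider (60 mm front to back) has one slot for the plate, centred on y = 0. The divider is clipped up to 13 mm forward or back (x) of this point: that offset is NOT reported, it must be seen or felt; it does not change in use.
- slot_floor (a point): Point of the bin floor 85 mm below divider_mid, same axes. The slot is 85 mm deep, 10 mm front to back, 96 mm across; its mouth flares by 2.5 mm to front and back. The plate slides in along -z; home, its lower edge is level with this point and 35 mm of it stands out. Around it: front panel inner face at x = -60 mm, 160 mm high; sides y = +-81 mm, 95 mm high.
- front_edge (a point): Middle of the top edge of the bin's front panel, outer face (panel 170 mm wide, 5 mm thick; a small steel lip lies 20 to 30 mm below the edge and is only 3 mm proud). Push here, away from the robot, to shut the bin. Same axes as bin_hinge.
- case: Fixed white case of the bin, 160 mm deep, 190 wide, 235 tall, open in front. Origin: centre of its underside; x points away from its front. Its top panel starts 80 mm behind the front (x = 0), 228 to 235 mm above the bench. The hinge is at x = -35 mm, 45 mm above the bench.
- scraper: A plain steel boot scraper, 110 mm wide, 95 mm tall, 8 mm thick, straight edges, one dark round mark; it stands in the other bay of the drip rack. Origin: centre of its lower edge; x thickness, y width, z up. Leave it alone.
- door_wedge: Red silicone door wedge lying on the bench, 100 x 36 x 18 mm. Leave it alone. Origin: centre of its underside.
- paperweight: Rounded glass paperweight, 66 mm across, 53 mm high. Leave it alone. Origin: centre of its underside.
- headlamp: Compact blue plastic headlamp, 42 x 66 x 55 mm. Leave it alone. Origin: centre of its underside.
- boot_brush: Hand brush lying on the bench. Leave it alone.
- wax_tin: Flat aluminium wax tin, 72 mm across, 34 mm high. Leave it alone. Origin: centre of its underside.
- spray: Small bottle, 48 mm across, 150 mm tall. Leave it alone. Origin: centre of its underside.
Things that resemble listed ones, but are neither listed nor needed, are in the scene too. Leave any brown or orange look-alike of the spike_plate alone.

How it is judged:
By the outcome, as a careful person would: the job done as asked, in the order asked, and still so for the second after the job is handed in, with the robot touching nothing.
It also fails if it takes over 67 s, if anything falls off the work surface, if the arm or the gripper's body presses on something with over 40 N, if the wrist force passes 120 N, or if a joint passes its speed limit or range.

## Working session

There is one attempt and no reset: what is moved stays moved. The work goes in short steps, Python scripts to look and compute and a tool call to move; the robot and the scene stay as the last step left them, time stands still between calls to the robot, and variables do not carry over. Pictures are saved under pics/ and viewed, at most 10 in all, crops included, and the job is handed in when it is done.

Besides the shell and the picture viewer there is one more tool, called after ">>>" as name(argument=value, ...) on one line, values as JSON. arm_command: Moves the arm, as the interface text tells. Shifts and turns lie within -1 to 1; 1 stands for 120 mm of shift or pi/4 rad of turn. Its arguments: {"type":"object","properties":{"increments":{"type":"array"},"grip_force":{"type":"number"}},"required":["increments"]}

```bash
mkdir -p pics; ls; python3 - <<'E'
from rig import ctrl
import cv2,numpy as np
a=ctrl.capture("side");b=ctrl.capture("top")
for n,i in(("side",a),("top",b)):
    cv2.imwrite(f"pics/{n}0.png",i[:,:,::-1]); c=ctrl.camera_info(n); print(n,np.round(c["K"],1).tolist(),np.round(c["R"],4).tolist(),np.round(c["t"],1).tolist())
s=ctrl.sense();print(s)
E
```

```text
pics
side [[530.2, 0.0, 282.5], [0.0, 530.2, 206.3], [0.0, 0.0, 1.0]] [[-0.7583, -0.6517, 0.0156], [-0.4801, 0.5422, -0.6896], [0.441, -0.5304, -0.724]] [434.3, 368.4, 1227.1]
top [[384.5, 0.0, 282.6], [0.0, 384.5, 214.9], [0.0, 0.0, 1.0]] [[-0.0127, -0.9999, 0.0084], [-0.9864, 0.0112, -0.1639], [0.1638, -0.0104, -0.9864]] [11.5, 608.5, 1091.9]
{'time_s': 0.1, 'joints': array([-1.45040692e+00,  3.13379327e-01,  1.49836606e+00, -2.40534081e-05,
        1.33100758e+00, -2.23424089e-01]), 'dq': array([-1.10306960e-03, -5.63857765e-04, -1.53047638e-03,  1.03149696e-03,
        1.36136372e-05, -8.81199463e-04]), 'tau': array([ 3.13717195e-03, -4.12897038e+01, -2.60139245e+01, -1.85380768e-04,
        3.02675980e-03,  3.21943185e-05]), 'eef_pos': array([ 176.90881717, -494.04576857,  230.79797486]), 'ee_rot': array([-5.79988909e-04,  9.85259732e-01,  1.71064094e-01,  1.82094913e-05]), 'force': array([ 0.07314369, -0.08551984,  0.54839491]), 'wrist_torque': array([ 0.02291871, -0.03459065,  0.03063393]), 'grip_force': 0.0, 'grip_width': 1.0022155363575502}
```

View pics/side0.png

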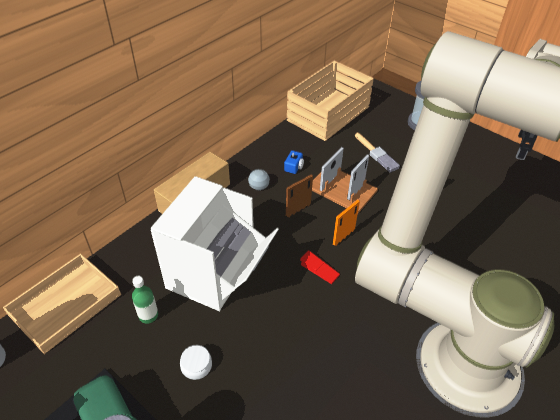

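View pics/top0.png

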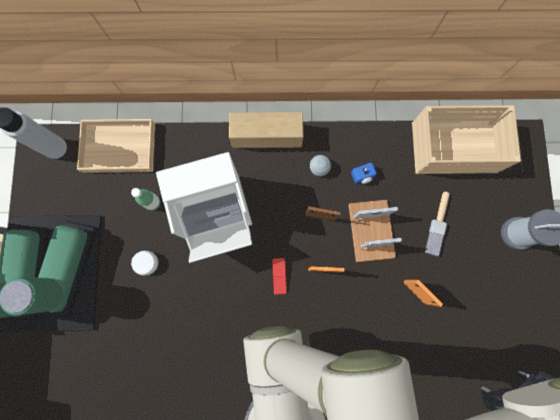

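Candidates for the spike plate (side view): the two steel slabs in the rack at (332,168) and (358,178), and the brown (298,195) and orange (345,222) look-alikes, which are excluded. The top view also shows an orange one at (422,292). I'll check the choice in a close crop.

```bash
python3 - <<'E'
import cv2,numpy as np
s=cv2.imread("pics/side0.png");t=cv2.imread("pics/top0.png")
def c(i,x,y,w,h,k):
    o=cv2.resize(i[y:y+h,x:x+w],None,fx=k,fy=k,interpolation=cv2.INTER_CUBIC)
    for a in range(x-x%10+10,x+w,10): cv2.line(o,((a-x)*k,0),((a-x)*k,6 if a%50 else 14),(0,255,255),1)
    for a in range(y-y%10+10,y+h,10): cv2.line(o,(0,(a-y)*k),(6 if a%50 else 14,(a-y)*k),(0,255,255),1)
    return o
A=c(s,300,140,80,60,5);B=c(t,340,190,80,60,5);C=c(s,150,175,133,100,3);D=c(t,155,150,100,75,4)
C=cv2.resize(C,(400,300));
cv2.imwrite("pics/crop1.png",np.vstack([np.hstack([A,B]),np.hstack([C,cv2.resize(c(t,155,150,100,115,4),(400,300)) if 0 else c(t,155,185,100,75,4)])]))
E
```

```text
(no output)
```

View pics/crop1.png

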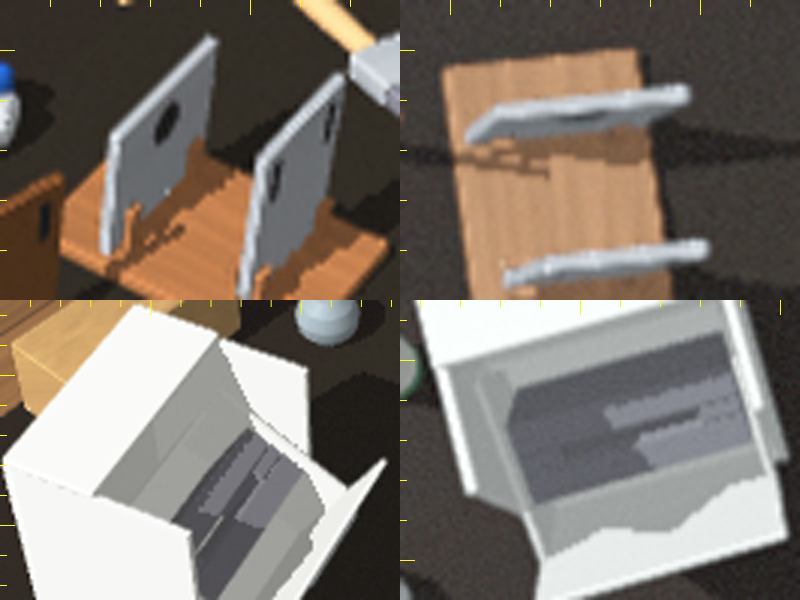

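Top crop: the near steel slab has two dark strap slots (side ~(355,175) and (366,164)), so it is the spike plate. The far slab has one round mark, so it is the scraper. The bin shows the grey divider with its slot running across. Next I'll fit rough poses from the corners.

```bash
cat > h.py <<'E'
import numpy as np,cv2
from rig import ctrl
from scipy.optimize import least_squares
from scipy.spatial.transform import Rotation as Rn
def proj(c,X):
    p=np.atleast_2d(X)@np.array(c["R"]).T+c["t"]; q=p@np.array(c["K"]).T; return q[:,:2]/q[:,2:]
def ray(c,uv):
    R=np.array(c["R"]);o=-R.T@c["t"];d=R.T@np.linalg.solve(c["K"],[uv[0],uv[1],1.]);return o,d
def atz(c,uv,z):
    o,d=ray(c,uv);return o+d*(z-o[2])/d[2]
def Rz(a):return Rn.from_euler("z",a).as_matrix()
def bin2w(p,P):   # p=x,y,yaw of case, tilt ; P in bin_hinge frame
    h=Rz(p[2])@[-35,0,45]+[p[0],p[1],0]
    return h+np.atleast_2d(P)@(Rz(p[2])@Rn.from_euler("y",-p[3]).as_matrix()).T
def case2w(p,P):return np.atleast_2d(P)@Rz(p[2]).T+[p[0],p[1],0]
def Rbin(p): return Rz(p[2])@Rn.from_euler("y",-p[3]).as_matrix()
E
python3 - <<'E'
from h import *
S=ctrl.camera_info("side");T=ctrl.camera_info("top")
# plate top edge, z=132
for c,a,b in((T,(366,243),(401,239)),(S,(352,172),(368.5,155.5))):
    A=atz(c,a,132);B=atz(c,b,132);d=B-A
    print("plate",A.round(),B.round(),"len",np.linalg.norm(d).round(1),"mid",((A+B)/2).round(1),"dir",np.degrees(np.arctan2(d[1],d[0])).round(1))
# case top panel corners (x 0..80, y +-95, z235); left=+y
P=[[80,95,235],[80,-95,235],[0,95,235],[0,-95,235]]
ts=[(158,170),(232,155),None,None]
ss=[(195,176.7),(222.7,188.3),(151.7,227.7),(180.7,240)]
E=[[-45,85,165],[-45,-85,165]]
def f(p):
    r=[]
    q=proj(T,case2w(p,P)); r+=[q[0]-(158,170),q[1]-(232,155)]
    q=proj(S,case2w(p,P))
    r+=[q[1]-(195,176.7),q[3]-(222.7,188.3),q[0]-(151.7,227.7),q[2]-(180.7,240)] 
    e=proj(T,bin2w(p,E)); r+=[e[0]-(190,260),e[1]-(251.5,244)]
    return np.concatenate(r)
s=least_squares(f,[400,150,.2,.5],loss="soft_l1");print(s.x.round(3),f(s.x).reshape(-1,2).round(1).tolist())
print(S["R"],-np.array(S["R"]).T@S["t"])
E
```

```text
plate [ 515. -221.  132.] [ 524. -318.  132.] len 96.9 mid [ 519.5 -269.5  132. ] dir -84.2
plate [ 517. -230.  132.] [ 523. -320.  132.] len 89.4 mid [ 520. -275.  132.] dir -86.6
[ 639.474  208.291   75.654 -426.764] [[-0.5, 1.3], [-1.4, -2.7], [1.4, -0.8], [1.7, -2.2], [-0.9, -0.3], [0.1, -0.3], [-1.6, 0.9], [0.2, -0.4]]
[[-0.75829669 -0.65172359  0.01557247]
 [-0.48013225  0.54216876 -0.68958397]
 [ 0.44097523 -0.53038608 -0.72403829]] [ -34.91427399  734.14267773 1135.81314708]
```

>>> arm_command(increments=[{"dr":[0,0,-0.185],"offset":[0,0,-0.1],"hand":1},{"dr":[0,0,-0.185],"offset":[0,0,-0.1],"hand":1},{"dr":[0,0,-0.185],"offset":[0,0,-0.1],"hand":1},{"dr":[0,0,-0.185],"offset":[0,0,-0.1],"hand":1},{"dr":[0,0,-0.185],"offset":[0,0,-0.1],"hand":1},{"dr":[0,0,-0.185],"offset":[0,0,-0.1],"hand":1},{"dr":[0,0,-0.185],"offset":[0,0,-0.1],"hand":1},{"dr":[0,0,-0.185],"offset":[0,0,-0.1],"hand":1}])

```text
time_s: 0.9
eef_pos: [176.9, -494.1, 327.4]
ee_rot: [-0.0, 0.728, 0.686, 0.0]
force: [0.4, 0.5, -0.8]
grip_width: 1.0
grip_force: 0.0
```

>>> arm_command(increments=[{"dr":[0,0,-0.185],"offset":[0,0,0],"hand":1},{"dr":[0,0,0],"offset":[0.2,0.33,0],"hand":1},{"dr":[0,0,0],"offset":[0.2,0.33,0],"hand":1},{"dr":[0,0,0],"offset":[0.2,0.33,0],"hand":1},{"dr":[0,0,0],"offset":[0.2,0.33,0],"hand":1},{"dr":[0,0,0],"offset":[0.2,0.33,0],"hand":1},{"dr":[0,0,0],"offset":[0.2,0.33,0],"hand":1},{"dr":[0,0,0],"offset":[0.2,0.33,0],"hand":1}])

```text
time_s: 1.7
eef_pos: [441.0, -303.0, 327.1]
ee_rot: [-0.0, 0.678, 0.735, -0.0]
force: [-0.8, -1.1, 0.7]
grip_width: 1.002
grip_force: 0.0
```

```bash
python3 - <<'E'
from h import *
import pickle
s=ctrl.sense();print(s["time_s"],s["eef_pos"].round(1),s["ee_rot"].round(4),s["joints"].round(3))
c=ctrl.camera_info("wrist");i=ctrl.capture("wrist")
pickle.dump(c,open("w1.pkl","wb"));cv2.imwrite("pics/w1.png",i[:,:,::-1])
print(np.round(c["R"],3).tolist(),(-np.array(c["R"]).T@c["t"]).round(1),c["K"][0][0])
print(proj(c,[[517,-229,132],[523,-319,132],[520,-274,12]]).round(0))
E
```

```text
1.7 [ 441.  -303.   327.1] [-2.00e-04  6.78e-01  7.35e-01 -0.00e+00] [-0.821  0.289  1.284 -0.     1.57  -0.902]
[[0.997, 0.08, 0.0], [0.076, -0.947, 0.313], [0.025, -0.312, -0.95]] [ 435.8 -224.3  470.3] 300.439684386613
[[355. 127.]
 [348. 207.]
 [333. 156.]]
```

View pics/w1.png

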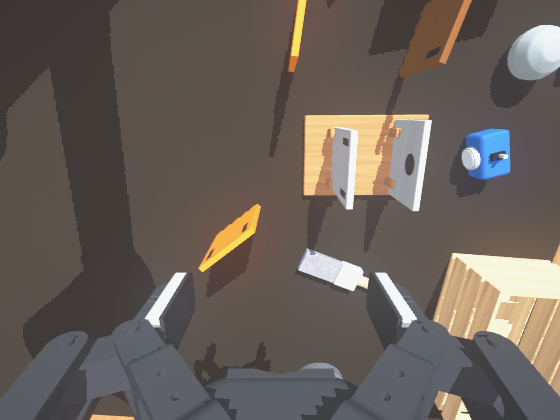

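The wrist view shows the two-slot plate at (345,168), the scraper with its round mark at (410,163), and the rack at (365,155). I'll enlarge the top edge and overlay the fitted outline.

```bash
python3 - <<'E'
from h import *
import pickle
c=pickle.load(open("w1.pkl","rb"));i=cv2.imread("pics/w1.png")
k=6
o=cv2.resize(i[105:225,290:420],None,fx=k,fy=5,interpolation=cv2.INTER_CUBIC)
for a in range(290,420,10): cv2.line(o,((a-290)*6,0),((a-290)*6,8),(0,255,255),1)
for a in range(110,225,10): cv2.line(o,(0,(a-105)*5),(8,(a-105)*5),(0,255,255),1)
cv2.imwrite("pics/w1c.png",o)
g=cv2.cvtColor(i,cv2.COLOR_BGR2GRAY)
for v in (140,155,170,185,200): print(v,g[v,326:366].tolist())
E
```

```text
140 [148, 147, 148, 149, 149, 149, 149, 154, 165, 164, 164, 164, 163, 164, 164, 164, 155, 96, 80, 80, 81, 85, 114, 165, 198, 246, 246, 247, 247, 247, 247, 243, 214, 213, 214, 214, 213, 214, 214, 214]
155 [146, 145, 145, 146, 146, 152, 162, 166, 166, 164, 166, 165, 164, 165, 164, 164, 166, 165, 165, 165, 165, 164, 164, 196, 246, 247, 247, 247, 247, 247, 243, 216, 216, 217, 218, 218, 217, 217, 217, 217]
170 [146, 147, 152, 155, 156, 162, 165, 166, 166, 165, 165, 163, 164, 164, 165, 164, 165, 162, 165, 163, 163, 163, 193, 246, 247, 247, 247, 247, 246, 241, 218, 218, 219, 218, 218, 218, 218, 218, 218, 218]
185 [133, 125, 128, 146, 148, 149, 153, 165, 165, 165, 165, 165, 165, 164, 163, 163, 165, 165, 164, 163, 162, 193, 246, 247, 246, 246, 246, 246, 242, 215, 216, 216, 216, 216, 216, 216, 216, 216, 214, 215]
200 [76, 76, 76, 76, 77, 77, 77, 77, 77, 77, 81, 97, 97, 107, 148, 162, 163, 164, 165, 163, 194, 246, 246, 246, 246, 247, 246, 215, 79, 79, 83, 98, 98, 98, 98, 98, 97, 97, 96, 98]
```

View pics/w1c.png

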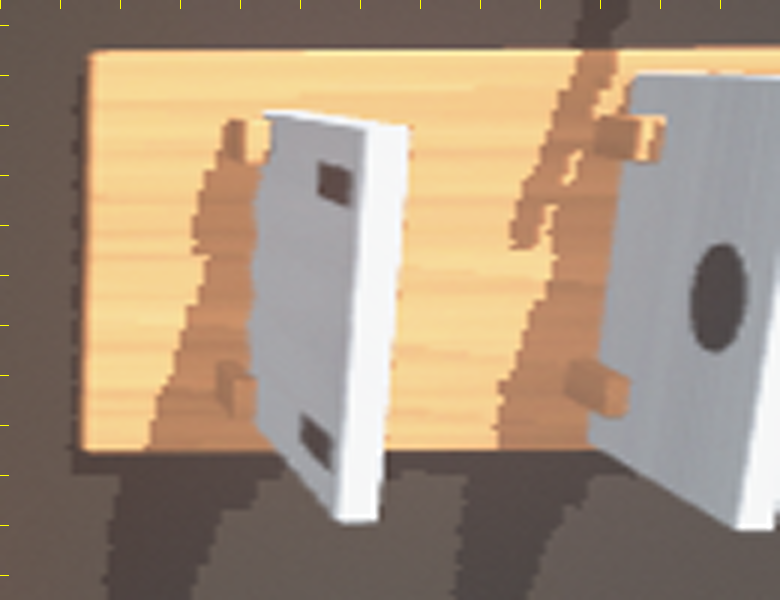

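The crop confirms the choice: two strap slots. Its top strip runs from (354.7,130) to (349.7,209).

```bash
python3 - <<'E'
from h import *
import pickle
c=pickle.load(open("w1.pkl","rb"))
A=atz(c,(354.7,130),132);B=atz(c,(349.7,209.2),132);d=A-B
m=(A+B)/2;yaw=np.arctan2(-d[0],d[1])
print(A,B,np.linalg.norm(d),m,yaw)
s=ctrl.sense();q=s["ee_rot"];R=Rn.from_quat([*q[1:],q[0]]).as_matrix();print(R.round(3).tolist())
x=R[:,0];cur=np.arctan2(x[1],x[0]);print("turn tool z units",-(yaw+np.pi/2-cur)/(np.pi/4))
R2=np.column_stack([[-np.sin(yaw),np.cos(yaw),0],[np.cos(yaw),np.sin(yaw),0],[0,0,-1]])
print("off units (xy after turn), z to TCP 106:",R2.T@(np.array([m[0],m[1],106])-s["eef_pos"])/120)
E
```

```text
[ 517.29660988 -231.61620011  132.        ] [ 525.57604582 -321.0133099   132.        ] 89.7796875586203 [ 521.43632785 -276.314755    132.        ] 0.09235069333518771
[[-0.086, 0.996, 0.002], [0.996, 0.086, 0.002], [0.002, 0.002, -1.0]]
turn tool z units -0.008583393824480822
off units (xy after turn), z to TCP 106: [0.12956926 0.65088201 1.84046174]
```

>>> arm_command(increments=[{"dr":[0,0,-0.009],"offset":[0.065,0.325,0],"hand":1},{"dr":[0,0,0],"offset":[0.065,0.325,0],"hand":1},{"dr":[0,0,0],"offset":[0,0,0.3],"hand":1},{"dr":[0,0,0],"offset":[0,0,0.3],"hand":1},{"dr":[0,0,0],"offset":[0,0,0.3],"hand":1},{"dr":[0,0,0],"offset":[0,0,0.3],"hand":1},{"dr":[0,0,0],"offset":[0,0,0.3],"hand":1},{"dr":[0,0,0],"offset":[0,0,0.34],"hand":1}])

```text
time_s: 2.55
eef_pos: [516.1, -282.4, 105.3]
ee_rot: [0.0, 0.675, 0.737, 0.0]
force: [-0.2, -0.8, -0.4]
grip_width: 1.001
grip_force: 0.0
```

>>> arm_command(increments=[{"dr":[0,0,0],"offset":[0,0,0],"hand":0},{"dr":[0,0,0],"offset":[0,0,0],"hand":-0.5},{"dr":[0,0,0],"offset":[0,0,0],"hand":-1},{"dr":[0,0,0],"offset":[0,0,0],"hand":-1},{"dr":[0,0,0],"offset":[0,0,0],"hand":-1},{"dr":[0,0,0],"offset":[0,0,0],"hand":-1},{"dr":[0,0,0],"offset":[0,0,0],"hand":-1},{"dr":[0,0,0],"offset":[0,0,0],"hand":-1}], grip_force=60)

```text
time_s: 3.35
eef_pos: [517.2, -282.7, 107.8]
ee_rot: [0.002, 0.675, 0.737, 0.0]
force: [3.7, 1.4, 6.4]
grip_width: 0.078
grip_force: 60.0
```

>>> arm_command(increments=[{"dr":[0,0,0],"offset":[0,0,-0.1],"hand":-1},{"dr":[0,0,0],"offset":[0,0,-0.2],"hand":-1},{"dr":[0,0,0],"offset":[0,0,-0.3],"hand":-1},{"dr":[0,0,0],"offset":[0,0,-0.3],"hand":-1},{"dr":[0,0,0],"offset":[0,0,-0.3],"hand":-1},{"dr":[0,0,0],"offset":[0,0,-0.3],"hand":-1},{"dr":[0,0,0],"offset":[0,0,-0.3],"hand":-1},{"dr":[0,0,0],"offset":[0,0,0],"hand":-1}])

```text
time_s: 4.15
eef_pos: [516.5, -282.9, 327.0]
ee_rot: [0.003, 0.675, 0.737, -0.0]
force: [0.9, 0.0, -3.4]
grip_width: 0.081
grip_force: 59.4
```

```bash
cat >> h.py <<'E'
def state():
    s=ctrl.sense();q=s["ee_rot"];return s,Rn.from_quat([*q[1:],q[0]]).as_matrix()
def delta(pos,Rt):   # offsets in units along CURRENT tool axes, and turn vector in units (tool axes)
    s,R=state();return R.T@(np.array(pos)-s["eef_pos"])/120, Rn.from_matrix(R.T@Rt).as_rotvec()/(np.pi/4)
def Rtool(p):
    B=Rbin(p);return np.column_stack([B[:,1],B[:,0],-B[:,2]])
E
python3 - <<'E'
from h import *
p=[639.5,208.3,.256,.493]
s,R=state();print(s["eef_pos"].round(1),s["joints"].round(2),s["force"].round(1),s["grip_width"])
Rt=Rtool(p);t=bin2w(p,[20,0,245])[0];print(t,delta(t,Rt)); print(Rt.T@(t-s["eef_pos"])/120)
E
```

```text
[ 516.5 -282.9  327. ] [-0.7   0.41  1.11 -0.    1.61 -0.79] [ 0.9  0.  -3.4] 0.08110605427864281
[510.51224968 174.53835904 270.29008338] (array([3.803899  , 0.28203245, 0.45399439]), array([-0.62105724,  0.05980855, -0.20811091]))
[3.70017663 0.58394521 0.85029507]
```

>>> arm_command(increments=[{"dr":[0,0,0],"offset":[0.38,0.03,0],"hand":-1},{"dr":[0,0,0],"offset":[0.38,0.03,0],"hand":-1},{"dr":[0,0,0],"offset":[0.38,0.03,0],"hand":-1},{"dr":[0,0,0],"offset":[0.38,0.03,0],"hand":-1},{"dr":[0,0,0],"offset":[0.38,0.03,0],"hand":-1},{"dr":[0,0,0],"offset":[0.38,0.03,0],"hand":-1},{"dr":[0,0,0],"offset":[0.38,0.03,0],"hand":-1},{"dr":[0,0,0],"offset":[0.38,0.03,0],"hand":-1}])

```text
time_s: 4.95
eef_pos: [511.7, 85.3, 320.8]
ee_rot: [-0.001, 0.675, 0.737, -0.001]
force: [0.3, 0.5, -3.3]
grip_width: 0.082
grip_force: 59.3
```

>>> arm_command(increments=[{"dr":[0,0,0],"offset":[0.38,0.03,0],"hand":-1},{"dr":[0,0,0],"offset":[0.38,0.03,0],"hand":-1},{"dr":[-0.155,0.015,-0.052],"offset":[0,0,0],"hand":-1},{"dr":[-0.155,0.015,-0.052],"offset":[0,0,0],"hand":-1},{"dr":[-0.155,0.015,-0.052],"offset":[0,0,0],"hand":-1},{"dr":[-0.155,0.015,-0.052],"offset":[0,0,0],"hand":-1},{"dr":[0,0,0],"offset":[0,0,0],"hand":-1},{"dr":[0,0,0],"offset":[0,0,0],"hand":-1}])

```text
time_s: 5.75
eef_pos: [511.5, 174.7, 321.6]
ee_rot: [0.144, 0.594, 0.768, 0.191]
force: [0.9, 0.7, -3.5]
grip_width: 0.078
grip_force: 59.4
```

```bash
python3 - <<'E'
from h import *
import pickle
p=[639.5,208.3,.256,.493]
s,R=state();print(s["eef_pos"].round(1),s["joints"].round(2),s["force"].round(1))
c=ctrl.camera_info("wrist");i=ctrl.capture("wrist")
pickle.dump(c,open("w2.pkl","wb"));cv2.imwrite("pics/w2r.png",i[:,:,::-1])
d=[0,0,0]
cor=[[x,y,90] for x in(-10,50) for y in (-81,81)]+[[-45,-85,165],[-45,85,165],[20,-48,90],[20,48,90]]
for u in proj(c,bin2w(p,cor)): cv2.circle(i,tuple(int(v) for v in u.round()),3,(255,0,0),1)
cv2.imwrite("pics/w2.png",cv2.resize(i,(784,588),interpolation=cv2.INTER_CUBIC)[:,:,::-1])
E
```

```text
[511.5 174.7 321.6] [ 0.07  0.04  1.67  0.11  0.96 -0.23] [ 0.9  0.7 -3.5]
```

View pics/w2.png

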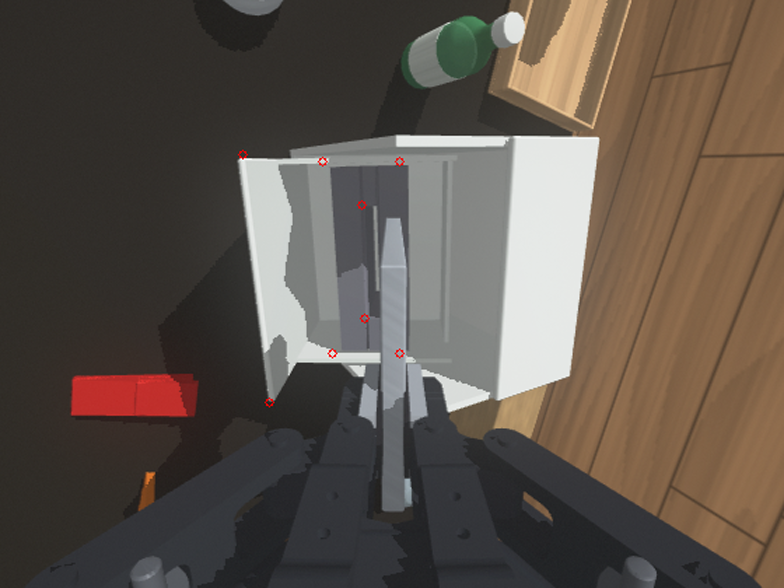

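The overlay shows the fitted bin corners (red) agree with the image within a few pixels. The divider runs from (330,165) to (408,350), with the slot as a dark line near x≈370. The held plate has its top strip at (393,265–510) and its lower +y corner at (393,220). One zoom for precise edges:

```bash
python3 - <<'E'
import cv2
i=cv2.imread("pics/w2r.png");x,y,k=165,103,4
o=cv2.resize(i[y:y+150,x:x+200],None,fx=k,fy=k,interpolation=cv2.INTER_CUBIC)
for a in range(170,365,10): cv2.line(o,((a-x)*k,0),((a-x)*k,5 if a%50 else 12),(0,0,255),1)
for a in range(110,253,10): cv2.line(o,(0,(a-y)*k),(5 if a%50 else 12,(a-y)*k),(0,0,255),1)
cv2.imwrite("pics/w2c.png",o)
E
```

```text
(no output)
```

View pics/w2c.png

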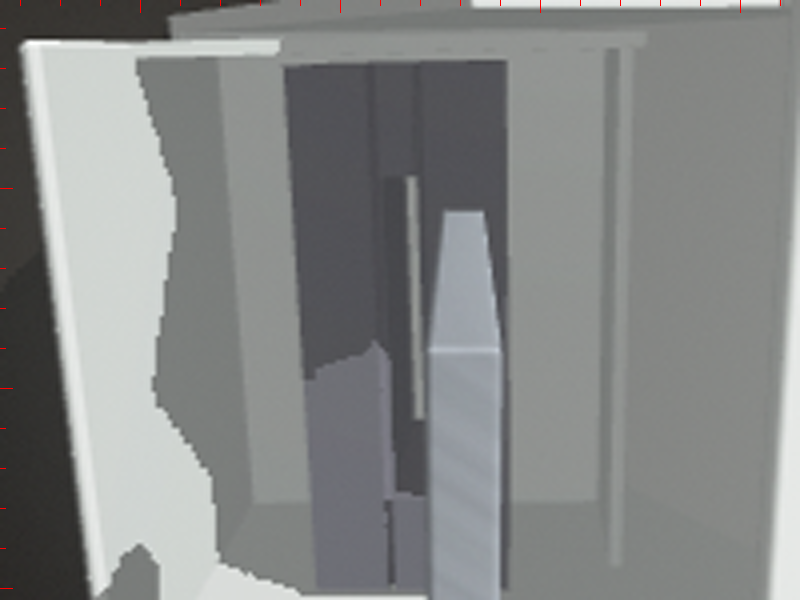

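Zoom (raw pixels): the divider top has its front edge from (236,119.8) to (244.3,249.3) and its back edge from (291.5,118) to (292,250). The slot is centred between them, with ends at v≈147.5 and 226.8. The plate's lower +y corner is at (281,155.8), and its upper +y corner is at (281,190.3).

```bash
cat > fit.py <<'E'
from h import *
import pickle
c=pickle.load(open("w2.pkl","rb"));p0=np.array([639.5,208.3,.256,.493])
obs=[(236,119.75),(291.5,118),(244.25,249.25),(292,250),(170.5,113.5),(191.4,287)]
def f(v,w=1):
    p,d=v[:4],v[4]
    P=[[20+d-30,81,90],[20+d+30,81,90],[20+d-30,-81,90],[20+d+30,-81,90],[-45,85,165],[-45,-85,165]]
    r=(proj(c,bin2w(p,P))-obs).ravel()
    r[8:10]*=.6;r[10:]*=.6
    return np.concatenate([r,w*(p-p0)/[4,4,.03,.03]])
r=least_squares(f,[*p0,0]);v=r.x;p=v[:4];d=v[4]
J=np.linalg.inv(r.jac.T@r.jac)
E
python3 - <<'E'
from fit import *
print(v.round(3),np.sqrt(np.diag(J)).round(3),f(v).round(1).tolist())
print("slot ends pred",proj(c,bin2w(p,[[20+d,48,90],[20+d,-48,90],[20+d,48,5]])).round(1))
s,R=state()
# plate in tool frame: points
def pl(u,P): # u: ax,ay,zb,rx,ry ; plate pts (xt thickness->tool y, y->tool x, z up -> -tool z)
    P=np.atleast_2d(P);Q=np.column_stack([P[:,1],P[:,0],-P[:,2]])
    return (Q@Rn.from_rotvec([u[3],u[4],0]).as_matrix().T+[u[0],u[1],u[2]])@R.T+s["eef_pos"]
PP=[[0,45,0],[0,45,120],[0,-45,120]];O=np.array([(281,155.75),(281,190.25),(281,364)])
g=lambda u:np.concatenate([(proj(c,pl(u,PP))-O).ravel()*[1,1,1,1,.3,.3],(u-[6,0,95,0,0])/[5,3,4,.03,.03]])
u=least_squares(g,[6,0,95,0,0]).x;print("plate in tool",u.round(3),g(u).round(2))
np.save("u.npy",u);np.save("v.npy",v)
q=(pl(u,[[0,0,0],[0,0,120]])-bin2w(p,[0,0,0]))@Rbin(p);print("plate bottom/top in bin frame",q.round(1))
Rt=Rtool(p);print("turn",Rn.from_matrix(R.T@Rt).as_rotvec()/(np.pi/4))
# TCP for bottom 25 above divider
b=bin2w(p,[20+d,0,115])[0];tcp=b-Rt@[u[0],u[1],u[2]];print("offset in aligned axes",Rt.T@(tcp-s["eef_pos"])/120)
E
```

```text
[6.44142e+02 2.08911e+02 2.72000e-01 5.32000e-01 7.07000e+00] [2.203 0.79  0.006 0.016 1.134] [0.1, -2.5, -0.4, -1.8, 0.2, 3.0, 0.0, 2.5, 0.2, 0.2, 0.8, -0.1, 1.2, 0.2, 0.5, 1.3]
slot ends pred [[264.5 147.7]
 [267.3 227.8]
 [270.5 141.5]]
plate in tool [ 4.3900e+00  6.8500e-01  9.7329e+01 -1.0000e-03 -5.0000e-03] [-0.07 -0.15  0.01 -0.02 -0.02  0.39 -0.32  0.23  0.58 -0.03 -0.18]
plate bottom/top in bin frame [[ 49.5   6.8 192.9]
 [ 55.    7.7 312.8]]
turn [-0.05994929  0.00337684 -0.0230456 ]
offset in aligned axes [-0.05848418 -0.2240847   0.64871791]
```

```bash
cat > fit2.py <<'E'
from fit import *
T=ctrl.camera_info("top");S=ctrl.camera_info("side")
C=[[80,-95,235],[0,-95,235],[80,95,235],[0,95,235]];SO=np.array([(195,176.7),(222.7,188.3),(151.7,227.7),(180.7,240)])
def f2(v):
    p,d,h=v[:4],v[4],v[5]
    P=[[20+d-30,h,90],[20+d+30,h,90],[20+d-30,-h,90],[20+d+30,-h,90],[-45,85,165],[-45,-85,165]]
    r=(proj(c,bin2w(p,P))-obs).ravel(); r[8:]*=.6
    a=proj(c,bin2w(p,[[20+d,48,90],[20+d,-48,90],[15+d,48,5]]))
    r2=[a[0,1]-147.5,a[1,1]-226.75,a[2,0]-266.25]
    r3=(proj(T,bin2w(p,[[-45,85,165],[-45,-85,165]]))-[(190,260),(251.5,244)]).ravel()*.4
    r4=(proj(S,case2w(p,C))-SO).ravel()*.4
    r5=(proj(T,case2w(p,C))[[2,0]]-[(158,170),(232,155)]).ravel()*.3
    return np.concatenate([r,r2,r3,r4,r5,[(h-79)/2]])
r=least_squares(f2,[*p0,0,79],loss="soft_l1");v=r.x;p=v[:4];d=v[4]
E
python3 - <<'E'
from fit2 import *
print(v.round(3),np.sqrt(np.diag(np.linalg.inv(r.jac.T@r.jac))).round(3),f2(v).round(1).tolist())
np.save("v.npy",v);u=np.load("u.npy");s,R=state()
Rt=Rtool(p);print("turn",Rn.from_matrix(R.T@Rt).as_rotvec()/(np.pi/4))
b=bin2w(p,[20+d,0,115])[0];tcp=b-Rt@u[:3];print("offset in aligned axes",Rt.T@(tcp-s["eef_pos"])/120)
E
```

```text
[6.41409e+02 2.08937e+02 2.71000e-01 5.18000e-01 8.24300e+00 7.79170e+01] [1.869 0.727 0.006 0.013 1.161 0.659] [0.3, -0.4, -0.2, 0.4, -0.1, 0.6, 0.1, -0.2, -0.3, -0.6, 0.3, 0.1, -0.5, 0.7, -0.1, -0.1, 0.6, 0.4, -0.2, -0.0, -0.4, 0.2, -1.0, -0.6, 0.0, -0.1, -0.1, -0.3, 0.4, -0.7, -1.1, -0.5]
turn [-0.04209141  0.00237689 -0.02153906]
offset in aligned axes [-0.05063243 -0.19933188  0.64388288]
```

>>> arm_command(increments=[{"dr":[-0.042,0.002,-0.022],"offset":[0,0,0],"hand":-1},{"dr":[0,0,0],"offset":[-0.025,-0.1,0.14],"hand":-1},{"dr":[0,0,0],"offset":[-0.025,-0.1,0.2],"hand":-1},{"dr":[0,0,0],"offset":[0,0,0.2],"hand":-1},{"dr":[0,0,0],"offset":[0,0,0.1],"hand":-1},{"dr":[0,0,0],"offset":[0,0,0],"hand":-1},{"dr":[0,0,0],"offset":[0,0,0],"hand":-1}])

```text
time_s: 6.5
eef_pos: [530.9, 174.0, 244.7]
ee_rot: [0.156, 0.584, 0.77, 0.205]
force: [-0.5, -0.7, -4.7]
grip_width: 0.082
grip_force: 59.4
```

```bash
python3 - <<'E'
from h import *
import pickle
v=np.load("v.npy");p=v[:4];d=v[4];u=np.load("u.npy")
s,R=state();Rt=Rtool(p)
b=bin2w(p,[20+d,0,115])[0];tcp=b-Rt@u[:3];print("err",s["force"].round(1),delta(tcp,Rt))
c=ctrl.camera_info("wrist");i=ctrl.capture("wrist")
pickle.dump(c,open("w3.pkl","wb"));cv2.imwrite("pics/w3r.png",i[:,:,::-1])
x,y,k=180,80,4
for q in proj(c,bin2w(p,[[20+d+a,e,90] for a in(-5,5) for e in (48,-48)]+[[-10+d,78,90],[50+d,78,90]])): cv2.circle(i,tuple(int(z) for z in q.round()),1,(255,0,0),-1)
o=cv2.resize(i[y:y+150,x:x+200],None,fx=k,fy=k,interpolation=cv2.INTER_CUBIC)
for a in range(190,375,10): cv2.line(o,((a-x)*k,0),((a-x)*k,5 if a%50 else 12),(255,0,0),1)
for a in range(90,228,10): cv2.line(o,(0,(a-y)*k),(5 if a%50 else 12,(a-y)*k),(255,0,0),1)
cv2.imwrite("pics/w3.png",o[:,:,::-1])
E
```

```text
err [-0.5 -0.7 -4.7] (array([-0.0020893 , -0.00938651,  0.00947437]), array([4.72282433e-03, 2.39936211e-05, 2.14373691e-03]))
```

View pics/w3.png

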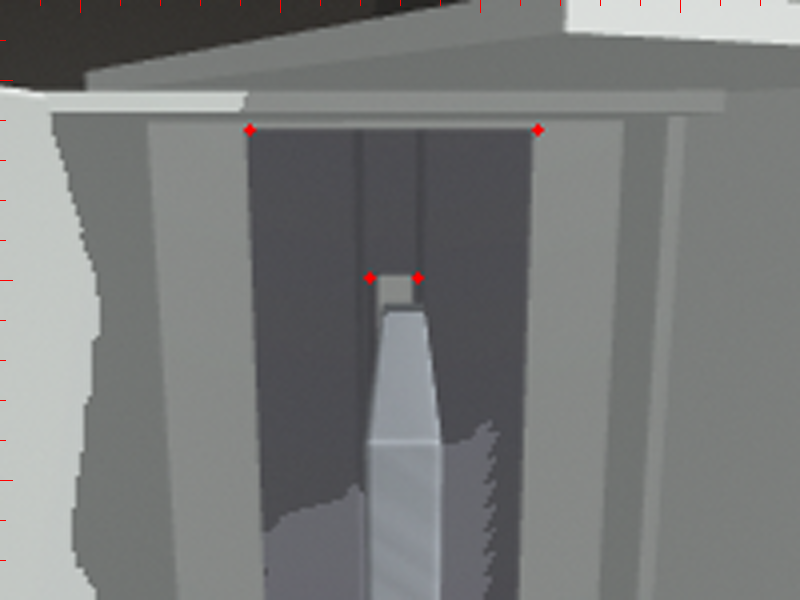

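The slot mouth is centred at crop column ≈390 and the plate at 404. That puts the plate about 2.8 mm too far back, while its lean matches the slot. I'll shift tool y by −2.8 mm and enter slowly.

>>> arm_command(increments=[{"dr":[0,0,0],"offset":[0,-0.023,0],"hand":-1},{"dr":[0,0,0],"offset":[0,0,0.05],"hand":-1},{"dr":[0,0,0],"offset":[0,0,0.05],"hand":-1},{"dr":[0,0,0],"offset":[0,0,0.05],"hand":-1},{"dr":[0,0,0],"offset":[0,0,0.05],"hand":-1},{"dr":[0,0,0],"offset":[0,0,0.05],"hand":-1},{"dr":[0,0,0],"offset":[0,0,0.05],"hand":-1},{"dr":[0,0,0],"offset":[0,0,0],"hand":-1}])

```text
time_s: 7.35
eef_pos: [545.6, 178.0, 210.5]
ee_rot: [0.156, 0.584, 0.77, 0.205]
force: [-0.0, 1.2, -4.0]
grip_width: 0.078
grip_force: 59.4
```

```bash
cat > chk.py <<'E'
from h import *
v=np.load("v.npy");p=v[:4];d=v[4];u=np.load("u.npy")
s,R=state();Rt=Rtool(p)
b=(s["eef_pos"]+R@u[:3]-bin2w(p,[0,0,0])[0])@Rbin(p)
print("t",s["time_s"],"plate bottom in bin",b.round(1),"slot x",(20+d).round(1),"force bin axes",(s["force"]@Rbin(p)).round(1),"torque",s["wrist_torque"].round(2))
E
python3 chk.py
```

```text
t 7.35 plate bottom in bin [25.9  0.2 78.9] slot x 28.2 force bin axes [-1.7  1.2 -3.6] torque [-0.15  0.59 -0.  ]
```

>>> arm_command(increments=[{"dr":[0,0,0],"offset":[0,0,0.07],"hand":-1},{"dr":[0,0,0],"offset":[0,0,0.07],"hand":-1},{"dr":[0,0,0],"offset":[0,0,0.07],"hand":-1},{"dr":[0,0,0],"offset":[0,0,0.07],"hand":-1},{"dr":[0,0,0],"offset":[0,0,0.07],"hand":-1},{"dr":[0,0,0],"offset":[0,0,0.07],"hand":-1},{"dr":[0,0,0],"offset":[0,0,0.07],"hand":-1},{"dr":[0,0,0],"offset":[0,0,0],"hand":-1}])

```text
time_s: 8.15
eef_pos: [574.0, 185.9, 159.4]
ee_rot: [0.156, 0.584, 0.77, 0.205]
force: [1.1, 0.1, -3.8]
grip_width: 0.075
grip_force: 59.4
```

```bash
python3 chk.py
```

```text
t 8.15 plate bottom in bin [26.2  0.2 19.9] slot x 28.2 force bin axes [-1.  -0.2 -3.9] torque [-0.17  0.41  0.  ]
```

>>> arm_command(increments=[{"dr":[0,0,0],"offset":[0,0,0.03],"hand":-1},{"dr":[0,0,0],"offset":[0,0,0.03],"hand":-1},{"dr":[0,0,0],"offset":[0,0,0.02],"hand":-1},{"dr":[0,0,0],"offset":[0,0,0.02],"hand":-1},{"dr":[0,0,0],"offset":[0,0,0],"hand":-1}])

```text
time_s: 8.65
eef_pos: [579.5, 187.4, 149.8]
ee_rot: [0.156, 0.584, 0.77, 0.205]
force: [-0.3, 0.7, -3.8]
grip_width: 0.076
grip_force: 59.4
```

>>> arm_command(increments=[{"dr":[0,0,0],"offset":[0,0,0.015],"hand":-1},{"dr":[0,0,0],"offset":[0,0,0],"hand":-1}])

```text
time_s: 8.85
eef_pos: [580.3, 187.7, 148.3]
ee_rot: [0.156, 0.584, 0.77, 0.205]
force: [-0.3, -0.4, -4.2]
grip_width: 0.079
grip_force: 59.4
```

```bash
python3 chk.py
```

```text
t 8.85 plate bottom in bin [26.5  0.2  7.1] slot x 28.2 force bin axes [-2.4 -0.3 -3.4] torque [-0.18  0.58  0.01]
```

>>> arm_command(increments=[{"dr":[0,0,0],"offset":[0,0,0.015],"hand":-1},{"dr":[0,0,0],"offset":[0,0,0.01],"hand":-1},{"dr":[0,0,0],"offset":[0,0,0],"hand":-1}])

```text
time_s: 9.15
eef_pos: [581.8, 188.1, 146.1]
ee_rot: [0.156, 0.584, 0.77, 0.205]
force: [-1.8, -1.4, -0.4]
grip_width: 0.079
grip_force: 60.1
```

>>> arm_command(increments=[{"dr":[0,0,0],"offset":[0,0,0.015],"hand":-1},{"dr":[0,0,0],"offset":[0,0,0],"hand":-1}])

```text
time_s: 9.35
eef_pos: [582.7, 188.3, 146.4]
ee_rot: [0.157, 0.584, 0.77, 0.206]
force: [-16.4, -6.0, 18.7]
grip_width: 0.079
grip_force: 63.8
```

```bash
python3 chk.py
```

```text
t 9.35 plate bottom in bin [27.9  0.2  4.2] slot x 28.2 force bin axes [-5.9 -1.4 24.8] torque [-0.64  1.73 -0.11]
```

The plate is on the slot floor: 25 N along the slot at the expected depth. I'll release with a partial opening and back out along the slot.

>>> arm_command(increments=[{"dr":[0,0,0],"offset":[0,0,0],"hand":-0.3},{"dr":[0,0,0],"offset":[0,0,0],"hand":-0.3},{"dr":[0,0,0],"offset":[0,0,0],"hand":-0.3},{"dr":[0,0,0],"offset":[0,0,0],"hand":-0.3},{"dr":[0,0,0],"offset":[0,0,-0.1],"hand":-0.3},{"dr":[0,0,0],"offset":[0,0,-0.2],"hand":-0.3},{"dr":[0,0,0],"offset":[0,0,-0.35],"hand":-0.3},{"dr":[0,0,0],"offset":[0,0,-0.35],"hand":-0.3}])

```text
time_s: 10.15
eef_pos: [523.8, 172.1, 249.7]
ee_rot: [0.156, 0.584, 0.77, 0.205]
force: [0.7, 0.5, 1.4]
grip_width: 0.349
grip_force: 0.0
```

>>> arm_command(increments=[{"dr":[0,0,0],"offset":[0,0,-0.35],"hand":-1},{"dr":[0.165,0,0],"offset":[0,0,0],"hand":-1},{"dr":[0.165,0,0],"offset":[0,0,0],"hand":-1},{"dr":[0.165,0,0],"offset":[0,0,0],"hand":-1},{"dr":[0.165,0,0],"offset":[0,0,0],"hand":-1},{"dr":[0,0,0],"offset":[0,0,0],"hand":-1}])

```text
time_s: 10.75
eef_pos: [505.8, 166.8, 284.4]
ee_rot: [0.001, 0.605, 0.796, 0.0]
force: [-0.7, 0.1, 0.1]
grip_width: -0.0
grip_force: 0.0
```

```bash
cat > rel.py <<'E'
from h import *
v=np.load("v.npy");p=v[:4]
s,R=state();q=Rz(p[2]).T@(s["eef_pos"]-[p[0],p[1],0])
print("t",s["time_s"],"TCP in case",q.round(1),"force case",(Rz(p[2]).T@s["force"]).round(1))
print("tool axes in case (cols x,y,z)",(Rz(p[2]).T@R).round(3).tolist())
h=np.array([-35,0,45]);e=(bin2w(p,[-45,0,165])[0]-[p[0],p[1],0])@Rz(p[2]);print("edge in case",e.round(1))
E
python3 rel.py
python3 - <<'E'
from h import *
v=np.load("v.npy");p=v[:4];d=v[4]
i=ctrl.capture("wrist");c=ctrl.camera_info("wrist");S=ctrl.camera_info("side");j=ctrl.capture("side")
for im,cc in((i,c),(j,S)):
    for q in proj(cc,bin2w(p,[[20+d,e,125] for e in(-45,45)])): cv2.circle(im,tuple(int(z) for z in q.round()),2,(255,0,0),1)
    o=1
a=cv2.resize(i,(448,336));b=cv2.resize(j[170:310,140:290],None,fx=2.3,fy=2.4,interpolation=cv2.INTER_CUBIC)
cv2.imwrite("pics/rel.png",np.hstack([a,b[:336]])[:,:,::-1])
E
```

```text
t 10.75 TCP in case [-141.9   -4.4  284.4] force case [-0.6  0.3  0.1]
tool axes in case (cols x,y,z) [[-0.001, 1.0, 0.001], [1.0, 0.001, -0.001], [-0.001, 0.001, -1.0]]
edge in case [-155.8    0.   166.1]
```

View pics/rel.png

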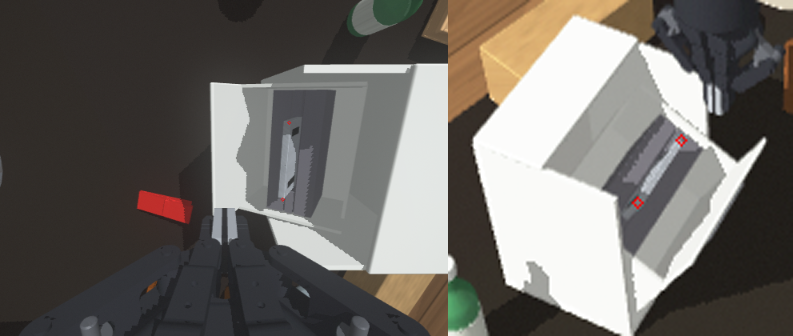

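The plate's top edge lies on the predicted home line in both views. The bin is empty of fingers. Next I'll move the closed fingers in front of the panel.

>>> arm_command(increments=[{"dr":[0,0,0],"offset":[0.035,-0.22,0],"hand":-1},{"dr":[0,0,0],"offset":[0,-0.22,0],"hand":-1},{"dr":[0,0,0],"offset":[0,-0.05,0.2],"hand":-1},{"dr":[0,0,0],"offset":[0,0,0.35],"hand":-1},{"dr":[0,0,0],"offset":[0,0,0.35],"hand":-1},{"dr":[0,0,0],"offset":[0,0,0.2],"hand":-1},{"dr":[0,0,0],"offset":[0,0,0],"hand":-1}])

```text
time_s: 11.55
eef_pos: [445.3, 154.8, 150.6]
ee_rot: [0.0, 0.605, 0.796, 0.0]
force: [-0.6, 0.1, 0.4]
grip_width: -0.002
grip_force: 0.0
```

>>> arm_command(increments=[{"dr":[0,0,0],"offset":[0,0.1,0],"hand":-1},{"dr":[0,0,0],"offset":[0,0.05,0],"hand":-1},{"dr":[0,0,0],"offset":[0,0.05,0],"hand":-1},{"dr":[0,0,0],"offset":[0,0.05,0],"hand":-1}])

```text
time_s: 11.95
eef_pos: [476.9, 163.2, 153.5]
ee_rot: [0.002, 0.605, 0.796, 0.002]
force: [-1.5, 0.6, 2.0]
grip_width: -0.002
grip_force: 1.6
```

```bash
python3 rel.py
```

```text
t 11.95 TCP in case [-1.708e+02 -1.000e-01  1.535e+02] force case [-1.3  0.9  2. ]
tool axes in case (cols x,y,z) [[-0.001, 1.0, 0.005], [1.0, 0.001, -0.001], [-0.001, 0.005, -1.0]]
edge in case [-155.8    0.   166.1]
```

>>> arm_command(increments=[{"dr":[0,0,0],"offset":[0,0.06,-0.035],"hand":-1},{"dr":[0,0,0],"offset":[0,0.06,-0.035],"hand":-1},{"dr":[0,0,0],"offset":[0,0.06,-0.035],"hand":-1}])

```text
time_s: 12.25
eef_pos: [493.3, 167.9, 166.8]
ee_rot: [-0.002, 0.604, 0.797, -0.004]
force: [-31.8, -10.4, 30.2]
grip_width: -0.003
grip_force: 16.9
```

```bash
python3 rel.py
```

```text
t 12.25 TCP in case [-1.537e+02  1.000e-01  1.668e+02] force case [-33.4  -1.5  30.2]
tool axes in case (cols x,y,z) [[-0.002, 1.0, -0.008], [1.0, 0.002, -0.001], [-0.001, -0.008, -1.0]]
edge in case [-155.8    0.   166.1]
```

>>> arm_command(increments=[{"dr":[0,0,0],"offset":[0,0.01,-0.035],"hand":-1},{"dr":[0,0,0],"offset":[0,0.035,-0.027],"hand":-1},{"dr":[0,0,0],"offset":[0,0.035,-0.027],"hand":-1}])

```text
time_s: 12.55
eef_pos: [504.7, 171.1, 176.2]
ee_rot: [-0.0, 0.605, 0.797, -0.001]
force: [-10.7, -2.9, 2.7]
grip_width: 0.0
grip_force: 5.3
```

```bash
python3 rel.py
```

```text
t 12.55 TCP in case [-1.419e+02  1.000e-01  1.762e+02] force case [-11.1   0.    2.7]
tool axes in case (cols x,y,z) [[-0.002, 1.0, -0.002], [1.0, 0.002, -0.001], [-0.001, -0.002, -1.0]]
edge in case [-155.8    0.   166.1]
```

>>> arm_command(increments=[{"dr":[0,0,0],"offset":[0,0.03,-0.019],"hand":-1},{"dr":[0,0,0],"offset":[0,0.03,-0.018],"hand":-1},{"dr":[0,0,0],"offset":[0,0.03,-0.018],"hand":-1},{"dr":[0,0,0],"offset":[0,0.03,-0.017],"hand":-1},{"dr":[0,0,0],"offset":[0,0.03,-0.016],"hand":-1},{"dr":[0,0,0],"offset":[0,0.03,-0.015],"hand":-1}])

```text
time_s: 13.15
eef_pos: [526.0, 177.1, 188.4]
ee_rot: [0.0, 0.605, 0.796, -0.0]
force: [-7.9, -2.4, 0.9]
grip_width: -0.0
grip_force: 3.8
```

```bash
python3 rel.py
```

```text
t 13.15 TCP in case [-119.8    0.2  188.4] force case [-8.3 -0.2  0.9]
tool axes in case (cols x,y,z) [[-0.002, 1.0, -0.001], [1.0, 0.002, -0.001], [-0.001, -0.001, -1.0]]
edge in case [-155.8    0.   166.1]
```

>>> arm_command(increments=[{"dr":[0,0,0],"offset":[0,0.03,-0.014],"hand":-1},{"dr":[0,0,0],"offset":[0,0.03,-0.013],"hand":-1},{"dr":[0,0,0],"offset":[0,0.03,-0.012],"hand":-1},{"dr":[0,0,0],"offset":[0,0.03,-0.011],"hand":-1},{"dr":[0,0,0],"offset":[0,0.03,-0.01],"hand":-1}])

```text
time_s: 13.65
eef_pos: [543.4, 182.0, 195.4]
ee_rot: [0.0, 0.605, 0.796, -0.0]
force: [-6.0, -1.3, -1.4]
grip_width: 0.0
grip_force: 3.1
```

>>> arm_command(increments=[{"dr":[0,0,0],"offset":[0,0.02,-0.006],"hand":-1},{"dr":[0,0,0],"offset":[0,0.02,-0.005],"hand":-1}])

```text
time_s: 13.85
eef_pos: [548.1, 183.3, 196.8]
ee_rot: [0.0, 0.605, 0.796, -0.0]
force: [-6.4, -1.5, 1.5]
grip_width: -0.002
grip_force: 3.2
```

```bash
python3 rel.py
```

```text
t 13.85 TCP in case [-96.8   0.2 196.8] force case [-6.6  0.3  1.5]
tool axes in case (cols x,y,z) [[-0.002, 1.0, -0.0], [1.0, 0.002, -0.001], [-0.001, -0.0, -1.0]]
edge in case [-155.8    0.   166.1]
```

>>> arm_command(increments=[{"dr":[0,0,0],"offset":[0,0.012,-0.003],"hand":-1},{"dr":[0,0,0],"offset":[0,0.012,-0.003],"hand":-1}])

```text
time_s: 14.05
eef_pos: [550.6, 184.0, 197.5]
ee_rot: [-0.0, 0.605, 0.796, -0.001]
force: [-12.2, -4.4, 0.9]
grip_width: 0.0
grip_force: 6.2
```

>>> arm_command(increments=[{"dr":[0,0,0],"offset":[0,0.012,0],"hand":-1},{"dr":[0,0,0],"offset":[0,0.01,0],"hand":-1}])

```text
time_s: 14.25
eef_pos: [550.9, 184.1, 197.4]
ee_rot: [-0.002, 0.605, 0.797, -0.003]
force: [-25.0, -8.2, 8.8]
grip_width: -0.002
grip_force: 13.3
```

```bash
python3 rel.py
```

```text
t 14.25 TCP in case [-93.8   0.3 197.4] force case [-26.2  -1.2   8.8]
tool axes in case (cols x,y,z) [[-0.002, 1.0, -0.008], [1.0, 0.002, -0.001], [-0.001, -0.008, -1.0]]
edge in case [-155.8    0.   166.1]
```

The panel has hit its stop: TCP at −93.8 against about −94.5 expected, with force rising. One more small push, then I'll back off and look.

>>> arm_command(increments=[{"dr":[0,0,0],"offset":[0,0.006,0],"hand":-1},{"dr":[0,0,0],"offset":[0,0,0],"hand":-1},{"dr":[0,0,0],"offset":[0,0,0],"hand":-1}])

```text
time_s: 14.55
eef_pos: [550.9, 184.1, 197.4]
ee_rot: [-0.003, 0.605, 0.797, -0.004]
force: [-25.3, -8.0, 8.4]
grip_width: -0.001
grip_force: 13.4
```

>>> arm_command(increments=[{"dr":[0,0,0],"offset":[0,-0.1,0],"hand":-1},{"dr":[0,0,0],"offset":[0,-0.3,0],"hand":-1},{"dr":[0,0,0],"offset":[0,-0.3,-0.2],"hand":-1},{"dr":[0,0,0],"offset":[0,-0.3,-0.3],"hand":-1},{"dr":[0,0,0],"offset":[0,0,-0.35],"hand":-1},{"dr":[0,0,0],"offset":[0,0,-0.35],"hand":-1},{"dr":[0,0,0],"offset":[0,0,0],"hand":-1}])

```text
time_s: 15.25
eef_pos: [440.8, 153.1, 346.4]
ee_rot: [0.005, 0.605, 0.796, 0.005]
force: [0.2, -0.1, -0.0]
grip_width: 0.001
grip_force: 0.0
```

```bash
python3 - <<'E'
from h import *
v=np.load("v.npy");p=v[:4].copy();d=v[4];p[3]=0
i=ctrl.capture("wrist");c=ctrl.camera_info("wrist");S=ctrl.camera_info("side");j=ctrl.capture("side")
for im,cc in((i,c),(j,S)):
    for q in proj(cc,bin2w(p,[[20+d,e,125] for e in(-45,45)]+[[-45,e,165] for e in(-85,85)])): cv2.circle(im,tuple(int(z) for z in q.round()),2,(255,0,0),1)
a=i[20:300,200:560];a=cv2.resize(a,(450,350));b=cv2.resize(j[170:310,140:280],(350,350),interpolation=cv2.INTER_CUBIC)
cv2.imwrite("pics/end.png",np.hstack([a,b])[:,:,::-1])
E
```

```text
(no output)
```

View pics/end.png

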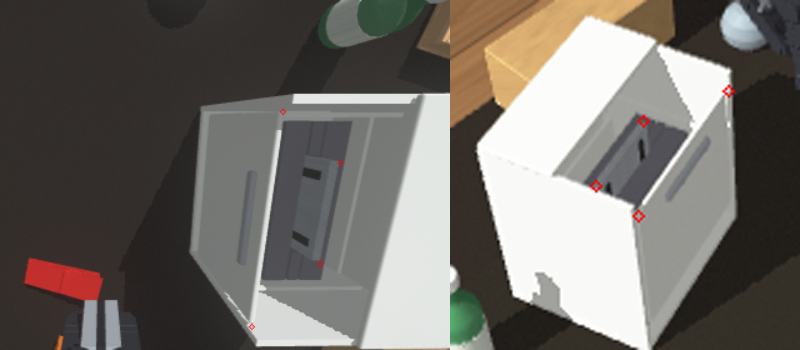

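The panel's top edge and the plate's top edge sit on the predicted shut and home lines in both views, and the robot is clear. Handing in.

```bash
python3 -c "
from rig import ctrl
print(ctrl.finish_job())"
```

```text
the job is handed in; nothing more can be done
None
```

The spike plate is fully home in the divider slot, the bin is pushed shut against its stop, and the job was handed in at about 15 s of robot time; the final camera views agreed, but no verdict came back.

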